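# Gauge two pipe sleeves and reject the tight one

## Robot

A 6-joint arm with a two-finger parallel gripper is mounted at the origin on the work surface. World frame = base frame: x ahead of the robot, y to its left, z up, the work surface at z = 0. Lengths are in m, angles in rad, forces in N, time in s.
With the tool pointing down it reaches from about 0.35 to 0.775 m from the base axis. Payload 7.3 kg.
Tool frame: the origin (TCP) lies at the very end of the fingers, on their centre line; the grasp point (between the pads) lies grip_point_offset behind it (grip_point_offset is the distance from the TCP to the grasp point, in m); z points along the fingers, y is the direction in which the jaws open and shut (so a half turn about z gives the same grasp; the last joint's range is limited). The gripper opens to 92 mm and grips with 3 to 60 N. Pads are 19 mm wide; open, the fingers measure 130 mm over their backs; the gripper's body (75 mm by 190 mm) begins 47 mm behind the grasp point.
Start: joints at [-1.315, 0.342, 1.524, -0, 1.275, -0.146], TCP at [0.205, -0.483, 0.227] pointing down, gripper open.
Joint ranges: [-2.53, 2.53], [-0.77, 2.02], [0.04, 2.7], [-1, 4.14], [0.28, 2.66], [-3.11, 3.11]. Speed limits (rad/s): [2.57, 2.57, 3.14, 3.14, 3.14, 3.14].

## Interface

Orientations are given as [roll, pitch, yaw] about the fixed x, y, z axes, in that order (R = Rz(yaw) Ry(pitch) Rx(roll)).
In Python, from cell import * gives the robot as it stands.
- The arm moves only by the shell command python3 -m inch 'ROWS' [OPENING] [FORCE]. ROWS is JSON, a list that holds one entry, the list of rows, each a list of 4 numbers: the shift along the tool's x, y, z in mm, then the turn about the tool's z in rad. In form: [[[x, y, z, roll], ...]]. A call has 1 to 10 rows; each row shifts and turns the commanded pose from where the row before left it, along the tool's axes as they then stand; what a row does not reach is not made up. A row lasts 1/8 s, in which the tool goes at most 62.5 mm and 10.7 degrees, less where a joint would pass 70% of its speed; a pose out of reach is approached as far as the arm can. A call with a gripper value outside its range is refused whole. OPENING is the closure, from -1 (fully open) to 1 (shut), set as the call begins (- or left out, the last holds). The fingers move at their own pace and stop on an object; FORCE is the grip in N (left out, the last holds). Time passes only in rows, so rows that do not move let the fingers close. It gives the time, the measured TCP pose, the force and the opening at its end, in the units of the state.
- observe(): the state, without advancing time (a new reading comes with each control period).
- read_camera(name): name is "scene" or "top" or "wrist"; returns a dict with "img" (480x640x3 uint8, blue, green, red), "fx", "fy", "cx", "cy" (pixels), "eye" and "rotation" of the camera in the world; the wrist camera has in their place "T_tool_cam" (4x4, takes a point from camera to tool coordinates, whose origin is the TCP and whose axes are the flange's). Camera axes: x right, y down, z forward; pixel columns grow to the right and rows downward; lengths in m; the calibration is good to about 2 mm. A picture is of the moment at which its call begins: read the wrist's pose just before it. There is no depth.
- hand_in(): hands the job in, once; it reports no verdict.
Trained networks look in the newest picture that a camera, given by its name, has taken for a name from the list of things; names that differ only in an ending like _2 or _b are one class to them, and where a whole thing is asked for, a point or a joint stands for the part that bears it (a point fixed in the world has none). Each returns a list of dicts, best first, with "conf" (0 to 1); they miss things now and then, are a little off and sometimes report something else, mostly with a low value. They report only what shows in the picture. A call takes as long as a camera call.
- boxes_of(camera, label): "at" ([row, column] in pixels, amid what is visible of it).
- place_of(camera, label): "at" ([row, column] in pixels: a listed point, or the origin of a listed thing).
The state is a dict: "time": time; "qpos": joint angles; "qvel": joint speeds; "joint_efforts": joint torques, N m; "tool_pos": TCP position; "tool_rot": TCP orientation; "contact_force": force on the tool from outside, world axes, zero at the start; "torque": the same for the moment, N m; "opening": finger opening in m.
Only numpy, scipy, OpenCV 4.12 (cv2) and the standard library are available. Lean on these libraries where they do the work, as an engineer would, in place of code of your own. Each camera call takes 0.05 s, during which the arm holds its last target. There are 200 camera calls.

## Task

Push both yellow sleeves along their cradles onto their gauge pins as far as they will go. Then leave the sleeve that went fully home against the blue block where it is on its pin, and take the one that stopped short off its pin and lay it in the red reject tray. Do not drop or throw a sleeve, and leave the bottle, the weight and the caliper where they are.

Things in the scene. Friction and masses are not known exactly. Their poses are not given: they have to be found in the camera images.
- fixture: Twin gauge fixture, fixed: aluminium plate 200 x 200 x 14 mm with a blue block along its +x edge (25 mm thick, top 84 mm above the bench, face at x = +70 mm). Sleeves are pushed along its +x. Origin: centre of the plate's underside, on the bench. Two cradles along x at y = +60 and -60 mm, from x = -95 to +70 mm. A lying sleeve's axis is 60 mm above the bench.
- pin_left_root (a point): Where the axis of the +y gauge pin leaves the blue block's face, 60 mm above the bench. The level steel pin, 25 mm diameter with a tapered nose, sticks out 55 mm from here along the fixture's -x, over its cradle. A fully home sleeve has its centre 35 mm from here, one that stopped short 65 mm.
- pin_right_root (a point): The same for the -y pin. Each pin's cradle is a pair of 8 mm steel rods along x, 39.6 mm apart, tops 44 mm above the bench; fingers should stay above them.
- sleeve_a: Yellow plastic pipe sleeve, one of two alike outside: tube 70 mm long, 48 mm outside diameter, 30 mm bore, about 90 g, sliding freely (under 2 N). Origin at its centre, x along the tube (it may roll). One of the two, to be found by trying, has a 10 mm step inside, 25 mm from either end, and stops with its face 30 mm short of the block. Starts in a cradle, 8 to 28 mm before the pin's tip.
- sleeve_b: Yellow plastic pipe sleeve, one of two alike outside: tube 70 mm long, 48 mm outside diameter, 30 mm bore, about 90 g, sliding freely (under 2 N). Origin at its centre, x along the tube (it may roll). One of the two, to be found by trying, has a 10 mm step inside, 25 mm from either end, and stops with its face 30 mm short of the block. Starts in a cradle, 8 to 28 mm before the pin's tip.
- reject_tray: Red open reject tray, fixed, 190 x 180 x 40 mm high, walls and floor 5 mm thick. Origin at the centre of its underside, on the bench; x along the 190 mm side.
- white_tray: White open tray of the same size, fixed, empty; not used. It may be on either side, with the red tray on the other.
- bottle: Bystander: white plastic bottle with a blue cap, standing, 64 mm diameter, 170 mm high. Origin at its foot.
- weight: Bystander: steel test weight with a knob, 64 mm diameter, 80 mm high, 0.9 kg. Origin at its foot.
- caliper: Bystander: caliper lying flat, 200 mm long along its y, about 60 mm wide, 16 mm high. Origin near its middle, on the bench.

How it is judged:
By the outcome, as a careful person would: the job done as asked, in the order asked, and still so for the second after the job is handed in, with the robot touching nothing.
It also fails if it takes over 61 s, if anything falls off the work surface, if the arm or the gripper's body presses on something with over 40 N, if the wrist force passes 120 N, or if a joint passes its speed limit or range.

## Working session

There is one attempt and no reset: what is moved stays moved. The work goes in short steps, Python scripts to look and compute and a shell command to move; the robot and the scene stay as the last step left them, time stands still between calls to the robot, and variables do not carry over. Pictures are saved under pics/ and viewed, about 8 in all and at most 12, crops included, and the job is handed in when it is done.

```bash
ls; mkdir -p pics; cat > h.py <<'E'
from cell import *
import numpy as np, cv2
from scipy.spatial.transform import Rotation as R
def ray(c,at):
    d=np.array([(at[1]-c["cx"])/c["fx"],(at[0]-c["cy"])/c["fy"],1.])
    return np.array(c["eye"]),np.array(c["rotation"])@d
def onz(c,at,z):
    e,d=ray(c,at); return e+d*(z-e[2])/d[2]
def wcam(c,s):
    Rt=R.from_euler('xyz',s["tool_rot"]).as_matrix(); T=np.array(c["T_tool_cam"])
    c["eye"]=Rt@T[:3,3]+s["tool_pos"]; c["rotation"]=Rt@T[:3,:3]; return c
E
python3 - <<'E'
from h import *
s=observe(); print(s)
Z=dict(fixture=0,pin_left_root=.06,pin_right_root=.06,sleeve_a=.06,reject_tray=0,white_tray=0,bottle=0,weight=0,caliper=0)
ims=[]
for n in("top","scene"):
    c=read_camera(n); print(n,c["fx"],c["eye"],np.array(c["rotation"]).round(3).tolist())
    cv2.imwrite(f"pics/{n}.png",c["img"])
    for k,z in Z.items():
        for p in place_of(n,k)[:3]: print(k,round(p["conf"],2),np.round(p["at"]),onz(c,p["at"],z).round(4))
E
```

```text
pics
{'time': 0.0, 'qpos': array([-1.31502117e+00,  3.42696826e-01,  1.52501345e+00, -3.43830621e-05,
        1.27538923e+00, -1.45960042e-01]), 'qvel': array([ 0.00057006,  0.00108458, -0.00190828, -0.00282975,  0.00067461,
        0.00056538]), 'joint_efforts': array([-1.55068297e-03, -4.31246459e+01, -2.44213986e+01,  7.15618883e-02,
        5.60708146e-02, -1.35777091e-04]), 'tool_pos': array([ 0.20521   , -0.48279319,  0.22605965]), 'tool_rot': array([-3.14009704e+00, -1.86631203e-04,  4.01745090e-01]), 'contact_force': array([-1.14304204,  0.96680207, -0.47713874]), 'torque': array([ 0.00224186, -0.02255021, -0.03777905]), 'opening': 0.09167218870084005}
top 558.6237232554375 [0.48447756 0.01134479 1.08759618] [-3.011, -0.002, -1.553]Traceback (most recent call last):
  File "<stdin>", line 9, in <module>
  File "h.py", line 8, in onz
    e,d=ray(c,at); return e+d*(z-e[2])/d[2]
                                       ~^^^
IndexError: invalid index to scalar variable.
```

View pics/top.png

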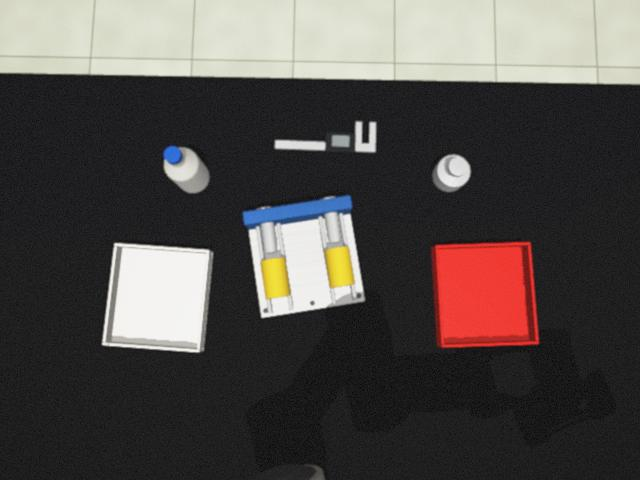

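The top picture shows the fixture around (258,305) with the sleeves at about (278,275) and (266,340). The red tray is at (295,485) and the white one at (297,158). The bottle, caliper and weight are beyond the fixture. The camera rotation comes as rpy angles, so I'll fix the helper.

```bash
sed -i 's/return np.array(c\["eye"\]),np.array(c\["rotation"\])@d/M=np.array(c["rotation"]); M=M if M.ndim==2 else R.from_euler("xyz",M).as_matrix(); return np.array(c["eye"]),M@d/' h.py
python3 - <<'E'
from h import *
Z=dict(fixture=0,pin_left_root=.06,pin_right_root=.06,sleeve_a=.06,reject_tray=0,white_tray=0,bottle=0,weight=0,caliper=0)
for n in("top","scene"):
    c=read_camera(n); print(n,c["fx"],c["eye"])
    cv2.imwrite(f"pics/{n}.png",c["img"])
    for k,z in Z.items():
        for p in place_of(n,k)[:3]: print(k,round(p["conf"],2),np.round(p["at"]),onz(c,p["at"],z).round(4))
E
```

```text
top 558.6237232554375 [0.48447756 0.01134479 1.08759618]
fixture 0.83 [260. 300.] [0.5817 0.0409 0.    ]
pin_left_root 0.68 [224. 265.] [0.6421 0.1075 0.06  ]
pin_right_root 0.58 [212. 332.] [ 0.6676 -0.0166  0.06  ]
pin_right_root 0.36 [176. 443.] [ 0.7399 -0.2258  0.06  ]
sleeve_a 0.68 [270. 338.] [ 0.5593 -0.0305  0.06  ]
sleeve_a 0.65 [277. 278.] [0.5435 0.0801 0.06  ]
reject_tray 0.58 [293. 479.] [ 0.5234 -0.3072  0.    ]
white_tray 0.61 [298. 161.] [0.5032 0.3094 0.    ]
bottle 0.63 [180. 192.] [0.738  0.2596 0.    ]
weight 0.74 [178. 447.] [ 0.7514 -0.2468  0.    ]
caliper 0.75 [148. 323.] [ 8.086e-01 -1.000e-04  0.000e+00]
scene 515.3964950854134 [ 1.3304884  -0.35778391  0.78890064]
fixture 0.82 [237. 323.] [0.5681 0.0482 0.    ]
pin_left_root 0.94 [230. 362.] [0.6473 0.0984 0.06  ]
pin_right_root 0.86 [254. 323.] [ 0.6702 -0.0071  0.06  ]
pin_right_root 0.69 [230. 365.] [0.6502 0.1056 0.06  ]
pin_right_root 0.57 [235. 323.] [0.6209 0.0202 0.06  ]
sleeve_a 0.92 [206. 331.] [0.5453 0.082  0.06  ]
sleeve_a 0.87 [226. 290.] [ 0.5611 -0.0283  0.06  ]
reject_tray 0.62 [281. 165.] [ 0.5274 -0.3064  0.    ]
white_tray 0.75 [190. 404.] [0.5124 0.3088 0.    ]
bottle 0.69 [249. 446.] [0.734  0.2647 0.    ]
weight 0.93 [350. 230.] [ 0.7558 -0.2483  0.    ]
caliper 0.97 [320. 356.] [ 0.8071 -0.0114 -0.    ]
```

View pics/scene.png

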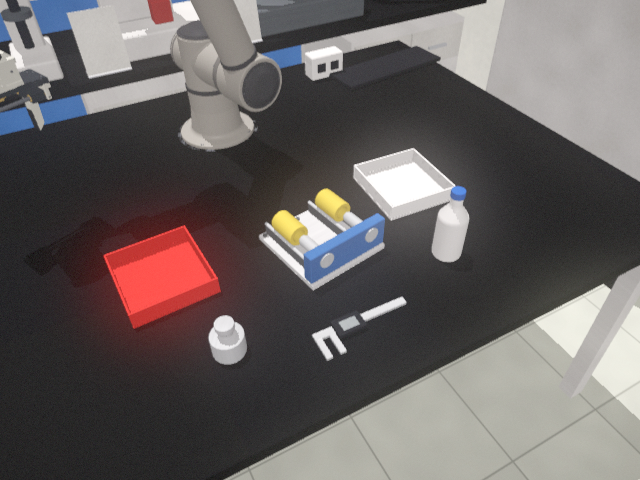

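Scene view: the sleeves are at (228,290) and (205,332) on the side of the pins nearest the robot. The red tray is at (275,162), with free ground all round it. Next I'll refine the yaw from colour blobs.

```bash
python3 - <<'E'
from h import *
c=read_camera("top"); h=cv2.cvtColor(c["img"],cv2.COLOR_BGR2HSV)
def blobs(lo,hi,z,n,a=80):
    m=cv2.inRange(h,lo,hi); k,_,st,ce=0,0,0,0
    cs=sorted(cv2.findContours(m,cv2.RETR_EXTERNAL,cv2.CHAIN_APPROX_NONE)[0],key=cv2.contourArea)[::-1][:n]
    for q in cs:
        b=cv2.boxPoints(cv2.minAreaRect(q)); w=np.array([onz(c,p[::-1],z) for p in b])[:,:2]
        e1,e2=w[1]-w[0],w[2]-w[1]; 
        L=e1 if np.hypot(*e1)>np.hypot(*e2) else e2
        print(cv2.contourArea(q),"c",w.mean(0).round(4),"size",np.hypot(*e1).round(4),np.hypot(*e2).round(4),"long dir",np.arctan2(L[1],L[0]).round(3),w.round(3).tolist())
print("yellow");blobs((20,120,80),(35,255,255),.07,2)
print("blue");blobs((100,100,40),(125,255,255),.084,1)
print("red");blobs((0,120,80),(8,255,255),.04,1)
E
```

```text
yellow
869.5 c [0.5427 0.085 ] size 0.0444 0.0708 long dir -2.958 [[0.574, 0.113], [0.581, 0.07], [0.512, 0.057], [0.504, 0.1]]
866.0 c [ 0.5653 -0.0312] size 0.0445 0.0707 long dir -2.96 [[0.596, -0.003], [0.604, -0.047], [0.535, -0.059], [0.526, -0.016]]
blue
1766.5 c [0.6636 0.0466] size 0.204 0.0352 long dir -1.394 [[0.663, 0.15], [0.699, -0.051], [0.664, -0.056], [0.629, 0.144]]
red
10329.5 c [ 0.5214 -0.3056] size 0.1948 0.1974 long dir -3.114 [[0.612, -0.205], [0.628, -0.399], [0.43, -0.404], [0.416, -0.215]]
```

```bash
python3 -c "
from cell import *
print(grip_point_offset)"
python3 -m inch '[[[0,0,0,0.111],[0,0,0,0.111],[40,-40,0,0],[40,-40,0,0],[40,-40,0,0],[40,-40,0,0],[40,-40,0,0],[40,-40,0,0],[40,-40,0,0],[40,-40,0,0]]]' 1 10
```

```text
0.0188
time: 2.4
tool_pos: [0.4639, -0.1095, 0.2269]
tool_rot: [3.141, -0.001, 0.18]
contact_force: [0.7, -1.1, 0.3]
opening: 0.0007
```

```bash
cat > look.py <<'E'
from h import *
import sys
s=observe(); c=wcam(read_camera("wrist"),s); cv2.imwrite(f"pics/{sys.argv[1]}.png",c["img"])
print(s["tool_pos"],s["tool_rot"],s["opening"])
o=np.array([.587,.033]); a=.18; M=np.array([[np.cos(a),np.sin(a)],[-np.sin(a),np.cos(a)]])
print("tcp fix",(M@(s["tool_pos"][:2]-o)*1e3).round(1))
for k,z in dict(pin_left_root=.06,pin_right_root=.06,sleeve_a=.06).items():
    for p in place_of("wrist",k)[:2]:
        w=onz(c,p["at"],z); print(k,round(p["conf"],2),np.round(p["at"]),w.round(4),"fix mm",(M@(w[:2]-o)*1e3).round(1))
E
python3 look.py w1
```

```text
[ 0.46387529 -0.10952072  0.22694551] [ 3.14099749e+00 -5.82942144e-04  1.79734644e-01] 0.0006809959939341764
tcp fix [-146.7 -118.2]
sleeve_a 0.91 [ 94. 251.] [ 0.5663 -0.0335  0.06  ] fix mm [-32.3 -61.7]
sleeve_a 0.66 [ 98. 111.] [0.5411 0.0874 0.06  ] fix mm [-35.4  61.7]
```

View pics/w1.png

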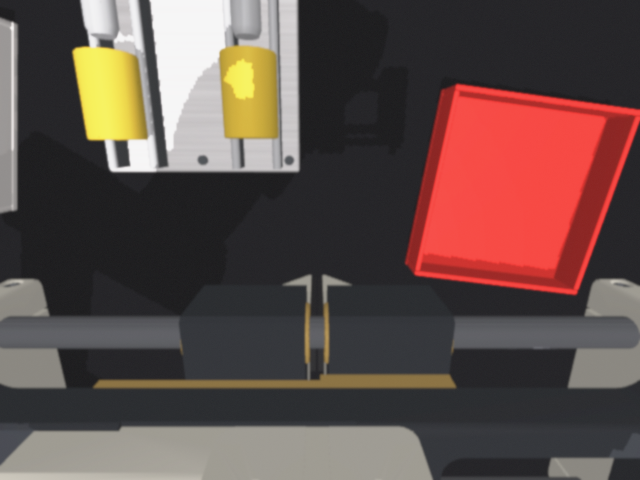

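w1 shows both sleeves square to the image axes, centred at about (93,250) and (93,110), so the 0.18 yaw is right. The positions agree to within 2 mm. I'll push with the fingers 30 mm apart, so that they bear on the tube wall.

```bash
python3 -m inch '[[[26,-29,0,0],[26,-29,0,0],[0,0,40,0],[0,0,40,0],[0,0,40,0],[0,0,40,0],[0,0,17,0],[0,0,0,0],[0,0,0,0]]]' 0.35 10
```

```text
time: 3.72
tool_pos: [0.5042, -0.0458, 0.0506]
tool_rot: [3.141, -0.001, 0.178]
contact_force: [-1.2, -0.2, 0.1]
opening: 0.03
```

```bash
python3 -m inch '[[[6,-2,0,0],[8,0,0,0],[8,0,0,0],[8,0,0,0],[8,0,0,0],[7,0,0,0],[5,0,0,0],[0,0,0,0]]]'; python3 -m inch '[[[3,0,0,0],[3,0,0,0],[3,0,0,0],[3,0,0,0],[0,0,0,0]]]'
```

```text
time: 4.72
tool_pos: [0.553, -0.0338, 0.0496]
tool_rot: [3.141, -0.0, 0.18]
contact_force: [0.1, 0.9, -1.1]
opening: 0.0303
time: 5.35
tool_pos: [0.5544, -0.0334, 0.0494]
tool_rot: [-3.139, 0.022, 0.181]
contact_force: [-35.4, -11.7, 25.5]
opening: 0.0297
```

Contact at 35 N with the TCP at fixture x ≈ -44 suggests this sleeve stopped short. I'll back off, rise and look.

```bash
python3 -m inch '[[[-15,0,0,0],[-20,0,0,0],[-20,0,-40,0],[-20,-40,-50,0],[-20,0,-50,0],[0,0,0,0]]]'; python3 look.py w2
```

```text
time: 6.1
tool_pos: [0.4668, -0.0119, 0.1901]
tool_rot: [3.138, -0.008, 0.18]
contact_force: [-0.0, -0.0, -0.5]
opening: 0.0298
[ 0.46678936 -0.01193416  0.19013109] [ 3.13849781 -0.0076308   0.18015103] 0.029791906078693274
tcp fix [-126.3  -22.7]
sleeve_a 0.95 [ 66. 365.] [ 0.6022 -0.0255  0.06  ] fix mm [  4.5 -60.2]
sleeve_a 0.74 [122. 211.] [0.5404 0.0858 0.06  ] fix mm [-36.4  60.3]
```

View pics/w2.png

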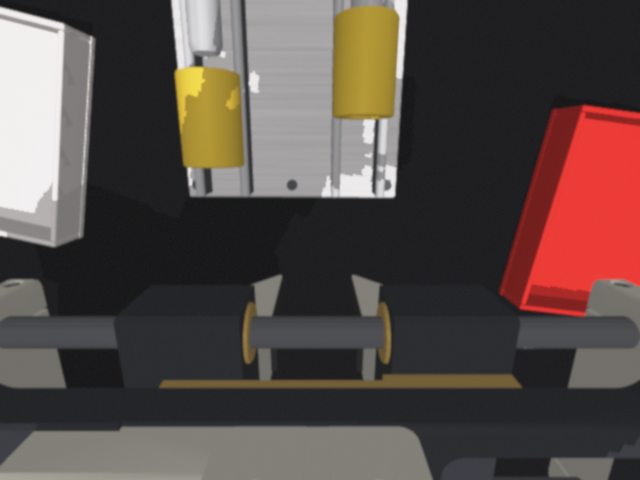

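w2: the right-hand sleeve (65,365) is at fixture x = 4.5 mm, where 5 mm is the stopped-short position. The left one (117,210) hasn't moved. Now the left push.

```bash
python3 -m inch '[[[10,-41,0,0],[20,-41,0,0],[0,0,40,0],[0,0,40,0],[0,0,40,0],[0,0,20,0],[0,0,0,0],[0,0,0,0]]]'; python3 -c "
from h import *
s=observe();d=s['tool_pos'][:2]-[.587,.033];print(d@[.9838,.179],d@[-.179,.9838])"
```

```text
time: 7.3
tool_pos: [0.4797, 0.0742, 0.0448]
tool_rot: [-3.141, 0.003, 0.18]
contact_force: [-0.4, -0.5, -0.6]
opening: 0.0297
-0.09813545442219751 0.0597497493272637
```

```bash
python3 -m inch '[[[0,0,-5,0],[8,0,0,0],[9,0,0,0],[9,0,0,0],[9,0,0,0],[9,0,0,0],[8,0,0,0],[8,0,0,0],[6,0,0,0],[6,0,0,0]]]'; python3 -m inch '[[[4,0,0,0],[3,0,0,0],[2,0,0,0],[0,0,0,0]]]'
```

```text
time: 8.55
tool_pos: [0.5516, 0.0872, 0.0512]
tool_rot: [3.141, 0.0, 0.18]
contact_force: [-1.3, -0.3, 0.3]
opening: 0.0297
time: 9.05
tool_pos: [0.5603, 0.0888, 0.0513]
tool_rot: [3.142, -0.0, 0.18]
contact_force: [0.4, -0.3, -0.7]
opening: 0.0297
```

```bash
python3 -m inch '[[[2,0,0,0],[1,0,0,0],[1,0,0,0],[1,0,0,0],[1,0,0,0],[0,0,0,0]]]'
```

```text
time: 9.8
tool_pos: [0.5629, 0.0893, 0.0512]
tool_rot: [-3.141, 0.007, 0.18]
contact_force: [-12.5, -3.1, 8.6]
opening: 0.0301
```

The force rose at fixture x = -13.6, which is 30.4 mm beyond the other stop, so the left sleeve is home. I'll back off, open, and look.

```bash
python3 -m inch '[[[-12,0,0,0],[-20,0,0,0],[-20,0,-30,0],[-40,30,-50,0],[-30,30,-60,0],[0,0,0,0]]]' ; python3 look.py w3; python3 -m inch '[[[0,0,0,0]]]' -1
```

```text
time: 10.55
tool_pos: [0.4656, 0.0169, 0.1803]
tool_rot: [3.139, -0.008, 0.178]
contact_force: [0.4, -0.1, 0.2]
opening: 0.0298
[0.46559906 0.01689286 0.18034898] [ 3.13867538 -0.00849989  0.17766757] 0.029818475643168498
tcp fix [-122.3    5.9]
sleeve_a 0.95 [ 25. 238.] [0.6088 0.0987 0.06  ] fix mm [33.2 60.7]
sleeve_a 0.59 [ 71. 406.] [ 0.6012 -0.0267  0.06  ] fix mm [  3.3 -61.2]
time: 10.88
tool_pos: [0.464, 0.019, 0.1752]
tool_rot: [-3.141, 0.002, 0.181]
contact_force: [0.1, 0.3, 0.4]
opening: 0.0362
```

View pics/w3.png

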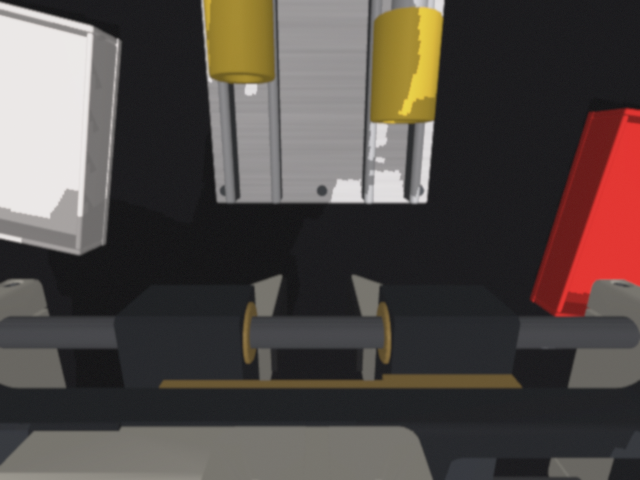

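w3: the left sleeve (40,240) is home at x ≈ 33–35, and the right one (65,406) is still 30 mm short. I'll move over the right one with the gripper open.

```bash
python3 -m inch '[[[42,23,0,0],[42,23,0,0],[42,22,0,0],[0,0,30,0],[0,0,20,0],[0,0,0,0],[0,0,0,0]]]' -1; python3 -c "
from h import *
s=observe();d=s['tool_pos'][:2]-[.587,.033];print(d@[.9838,.179],d@[-.179,.9838])"
```

```text
time: 11.75
tool_pos: [0.6008, -0.0257, 0.1268]
tool_rot: [3.141, -0.0, 0.18]
contact_force: [-0.2, 0.5, 0.2]
opening: 0.0921
0.003104163640096096 -0.06021179971883733
```

Centred on the sleeve, so go down to z ≈ 47 mm and close gently.

```bash
python3 -m inch '[[[0,0,25,0],[0,0,25,0],[0,0,20,0],[0,0,9,0],[0,0,0,0],[0,0,0,0]]]'; python3 -m inch '[[[0,0,0,0],[0,0,0,0],[0,0,0,0],[0,0,0,0],[0,0,0,0],[0,0,0,0]]]' 1 15
```

```text
time: 12.5
tool_pos: [0.6012, -0.026, 0.0487]
tool_rot: [3.141, -0.002, 0.18]
contact_force: [0.3, 0.1, 0.8]
opening: 0.0921
time: 13.25
tool_pos: [0.6003, -0.0252, 0.0476]
tool_rot: [-3.141, 0.0, 0.18]
contact_force: [-0.2, 4.8, 1.7]
opening: 0.0481
```

```bash
python3 -m inch '[[[-5,0,0,0],[-8,0,0,0],[-10,0,0,0],[-10,0,0,0],[-10,0,0,0],[-7,0,0,0],[0,0,0,0]]]'; python3 -m inch '[[[0,0,-5,0],[0,0,-15,0],[0,0,-30,0],[0,0,-40,0],[0,0,-20,0],[0,0,0,0]]]'; python3 -c "
from h import *
c=read_camera('scene');cv2.imwrite('pics/s2.png',c['img'])
for k,z in dict(reject_tray=0,sleeve_a=.06).items():
  for p in place_of('scene',k)[:2]: print(k,p['conf'],p['at'],onz(c,p['at'],z))"
```

```text
time: 14.12
tool_pos: [0.5506, -0.0351, 0.0482]
tool_rot: [3.141, -0.0, 0.18]
contact_force: [0.1, 3.7, 7.2]
opening: 0.0481
time: 14.88
tool_pos: [0.552, -0.0353, 0.1596]
tool_rot: [3.14, -0.003, 0.18]
contact_force: [-0.9, -0.5, -1.1]
opening: 0.0484
reject_tray 0.96 [277.6, 163.7] [ 0.51577229 -0.3056732   0.        ]
reject_tray 0.34 [222.1, 350.2] [0.55374229 0.12773178 0.        ]
sleeve_a 0.74 [184.5, 281.2] [0.4160401  0.01830711 0.06      ]
sleeve_a 0.63 [222.0, 353.7] [0.61622852 0.09756758 0.06      ]
```

View pics/s2.png

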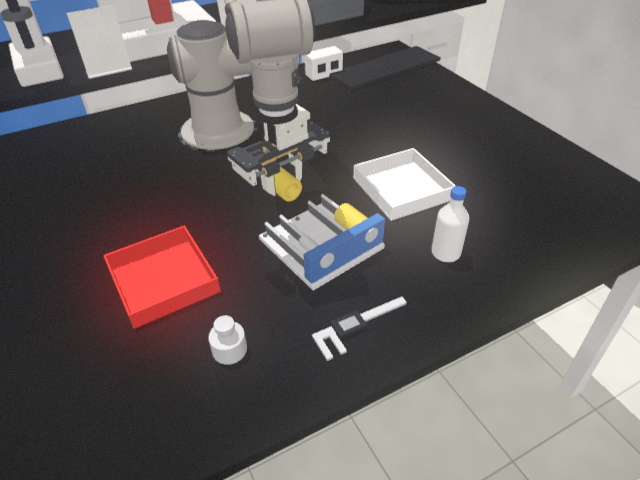

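The sleeve is held at (184,285) and the other is home on its pin. Next I carry it over the red tray.

```bash
python3 -m inch '[[[-6,20,0,0],[-13,43,0,0],[-13,43,0,0],[-13,43,0,0],[-13,43,0,0],[-13,43,0,0],[-8,26,0,0],[0,0,0,0.15],[0,0,0,0],[0,0,0,0]]]'; python3 -c "
from h import *
c=read_camera('top');cv2.imwrite('pics/t2.png',c['img'][180:420,350:620])
print(observe()['tool_pos'],observe()['tool_rot'])"
```

```text
time: 16.27
tool_pos: [0.5199, -0.3053, 0.1567]
tool_rot: [-3.141, 0.001, 0.033]
contact_force: [-0.3, -0.4, -0.9]
opening: 0.0475
[ 0.52009288 -0.30525147  0.15704555] [-3.14103863e+00  7.93343164e-04  3.26417002e-02]
```

View pics/t2.png

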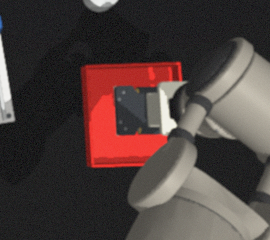

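t2 shows the gripper over the red tray, with its body seen over the middle (tray centre about (115,133) in the crop). I'll lower to z ≈ 20 mm first.

```bash
python3 -m inch '[[[0,0,40,0],[0,0,40,0],[0,0,30,0],[0,0,16,0],[0,0,5,0],[0,0,0,0],[0,0,0,0]]]'; python3 -m inch '[[[0,0,2,0],[0,0,2,0],[0,0,1,0],[0,0,1,0],[0,0,0,0]]]'
```

```text
time: 17.2
tool_pos: [0.5209, -0.3063, 0.0278]
tool_rot: [3.14, -0.002, 0.03]
contact_force: [-0.2, 0.1, -1.4]
opening: 0.0482
time: 17.82
tool_pos: [0.5201, -0.3058, 0.0204]
tool_rot: [-3.141, 0.0, 0.03]
contact_force: [-0.0, 0.1, -0.5]
opening: 0.0478
```

```bash
python3 -m inch '[[[0,0,1,0],[0,0,1,0],[0,0,1,0],[0,0,0,0],[0,0,0,0]]]'
```

```text
time: 18.45
tool_pos: [0.5202, -0.3058, 0.0176]
tool_rot: [3.142, -0.0, 0.03]
contact_force: [-0.5, -0.5, -0.0]
opening: 0.0482
```

```bash
python3 -m inch '[[[0,0,1,0],[0,0,1,0],[0,0,0,0],[0,0,0,0]]]'
```

```text
time: 18.95
tool_pos: [0.5203, -0.3059, 0.0164]
tool_rot: [3.141, -0.001, 0.03]
contact_force: [-1.5, 1.1, 6.0]
opening: 0.0482
```

There's 6 N of contact with the tray floor, so I release a little at first, then fully, and rise.

```bash
python3 -m inch '[[[0,0,0,0],[0,0,0,0],[0,0,0,0]]]' -0.2; python3 -m inch '[[[0,0,0,0],[0,0,0,0],[0,0,0,0],[0,0,-10,0],[0,0,-30,0],[0,0,-50,0],[0,0,-50,0],[0,0,-40,0],[-50,0,0,0],[-50,0,0,0]]]' -0.9; python3 -m inch '[[[-50,0,0,0],[0,0,0,0],[0,0,0,0]]]'; cat > fin.py <<'E'
from h import *
s=observe(); c=read_camera("scene"); t=read_camera("top"); w=read_camera("wrist"); 
for n,k in(("scene",c),("top",t)):
    for p in place_of(n,"sleeve_a")[:3]: print(n,p["conf"],p["at"],"z60",onz(k,p["at"],.06).round(3),"z29",onz(k,p["at"],.029).round(3))
    for b in("bottle","weight","caliper"): print(b,[onz(k,p["at"],0).round(3).tolist() for p in place_of(n,b)[:1]])
cv2.imwrite("pics/fin.png",cv2.resize(np.hstack([c["img"],t["img"]]),(800,300)))
E
python3 fin.py
```

```text
time: 19.32
tool_pos: [0.5201, -0.3058, 0.0154]
tool_rot: [-3.142, 0.0, 0.03]
contact_force: [1.1, 0.1, -1.0]
opening: 0.0548
time: 20.58
tool_pos: [0.4193, -0.3087, 0.1967]
tool_rot: [3.14, -0.001, 0.031]
contact_force: [-0.1, 0.4, 0.8]
opening: 0.0872
time: 20.95
tool_pos: [0.3709, -0.3107, 0.1965]
tool_rot: [3.14, -0.002, 0.029]
contact_force: [0.5, 0.3, -0.6]
opening: 0.0873
scene 0.82 [219.7, 354.8] z60 [0.611 0.104 0.06 ] z29 [0.58  0.123 0.029]
scene 0.79 [271.4, 158.7] z60 [ 0.556 -0.314  0.06 ] z29 [ 0.524 -0.312  0.029]
bottle [[0.735, 0.264, 0.0]]
weight [[0.749, -0.25, -0.0]]
caliper [[0.806, -0.008, 0.0]]
top 0.85 [240.3, 269.3] z60 [0.612 0.098 0.06 ] z29 [0.616 0.101 0.029]
top 0.72 [293.6, 479.1] z60 [ 0.521 -0.289  0.06 ] z29 [ 0.522 -0.298  0.029]
bottle [[0.739, 0.26, 0.0]]
weight [[0.756, -0.243, 0.0]]
caliper [[0.813, 0.001, 0.0]]
```

View pics/fin.png

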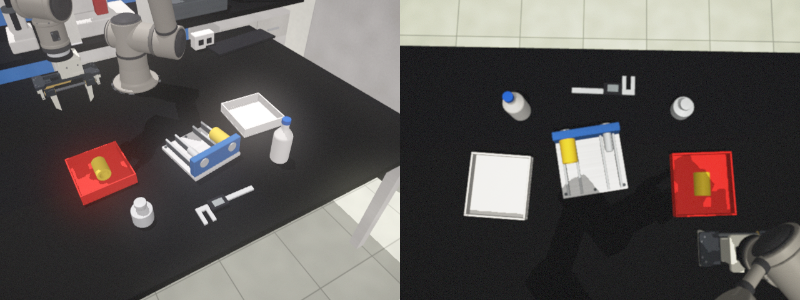

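The final view shows the left sleeve on its pin against the block (top half, about (568,150)). The other lies in the red tray, about (702,183), and the arm is clear.

```bash
python3 -c "
from cell import *
print(hand_in())"
```

```text
the job is handed in; nothing more can be done
None
```

I pushed both sleeves as far as they would go, and the job is handed in at about 21 s of the 61 s allowed.

- **Right (-y) sleeve:** it stopped short, at fixture x of about 4.5 mm against 5 mm expected, with a 35 N finger push at the stop. I slid it back off its pin, lifted it and set it down in the red tray with about 6 N of floor contact before opening the fingers.
- **Left (+y) sleeve:** the push ended 30.4 mm further along than the right one, so it is fully home. I left it on its pin.

**Last checks:** the final pictures show the left sleeve against the blue block. Its centre measured x = 33 mm after the push, against 35 mm expected. The other sleeve lies in the middle of the red tray. The bottle, weight and caliper read within about 7 mm of their first estimates, which is about how far apart the two cameras' readings are. The arm is clear of everything.

No check failed or disagreed.

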